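# Slide the weighed carton off the parcel scale into the tray

## Task

The carton on the parcel scale has been weighed and sits too close to the tall back stop to get a finger behind it: press lightly on its lid and draw it forward, up over the low lip at the open side, until there is room, then go behind it and push it right off the edge so that it drops into the grey tray below and lies flat there. It is a fragile parcel, so press and push gently all the way (its board crushes under more than about 18 N) and ease it over the edge rather than shooting it off. Leave the mug, the paperweight and the scoop where they stand.

Things in the scene. Friction and masses are not known exactly. Their poses are not given: they have to be found in the camera images.
- scale: Fixed grey low bench scale with a stainless platter. Origin on the counter under the platter; z up; +x points to the platter's open side, towards the tray; a small display console is on its -y side. The platter's flat floor is 70 mm above the counter and 160 mm wide inside (y -80 to 80 mm). It does not give under load and is slippery: friction with the carton's underside about 0.25.
- back_stop (a point): Foot of the platter's back stop, middle of its inner face at floor height, 108 mm behind the scale's origin; axes as the scale's. The back stop stands 55 mm above the floor, taller than the carton; the two side rims stand 24 mm above it; all are 4 mm thick. The fourth side, +x, is open.
- lip (a point): Middle of the platter's open edge, on top of the lip, 76 mm above the counter, 120 mm ahead of the scale's origin; axes as the scale's. The lip crosses the whole open side: it ramps from floor height 32 mm before this edge to 6 mm high 8 mm before it, then stays level. Once its centre is past the edge the carton tips into the tray, but may stay leaning on the edge until pushed on.
- carton: Closed two-piece cardboard carton, 190 mm along its x, 140 mm along its y, 0.28 to 0.46 kg, brown tape over its lid, white label. Origin at the centre of its underside, z up. It lies flat on the platter, its x along the scale's x within 0.02 rad, its back (-x) side 2 to 6 mm from the back stop. Too wide to grip. It crushes if fingers load it with more than 18 N.
- lid_lowest (a point): Point 40 mm above the centre of the carton's underside. The lid is taped on where the contents let it, so its flat top lies 0 to 10 mm above this point, a different amount each time and not measured: find it by touch. The lid does not give. Fingertips hold the lid at friction about 0.6: a press of 8 to 11 N draws the carton up the lip; the lid tilts and rises 2 to 4 mm under them.
- tray: Loose grey plastic stacking tray, outside 300 mm (x) by 400 mm (y) by 60 mm high, 5 mm walls and floor, 1.3 kg, on the counter before the scale's open side, its near wall tucked just under the platter's edge. Origin at the centre of its underside, z up.
- mug: White enamel mug, 82 mm diameter, 82 mm high, on the counter beside or behind the scale; origin at the centre of its underside. Not to be moved.
- paperweight: Grey granite paperweight, a low round dome 76 mm in diameter and 36 mm high, on the counter beside or behind the scale; origin at the centre of its underside. Not to be moved.
- scoop: Dented steel hand scoop, about 240 mm long, on the counter behind the scale; origin on the counter under the middle of its length, open end to +x, handle to -x. Not to be moved.
Not all that is in view belongs to the job. What is meant by the carton is not orange or yellow, and is the larger of those in its own colour.

How it is judged:
By the outcome, as a careful person would: the job done as asked, in the order asked, and still so for the second after the job is handed in, with the robot touching nothing.
It also fails if it takes over 69 s, if anything falls off the work surface, if the arm or the gripper's body presses on something with over 40 N, if the wrist force passes 120 N, or if a joint passes its speed limit or range.

## Robot

A 7-joint arm with a two-finger parallel gripper is mounted at the origin on the work surface. World frame = base frame: x ahead of the robot, y to its left, z up, the work surface at z = 0. Lengths are in m, angles in degrees, forces in N, time in s.
With the tool pointing down it reaches from about 0.425 to 0.95 m from the base axis. Payload 4.7 kg.
Tool frame: the origin (TCP) lies midway between the tips of the shut fingers; the grasp point (between the pads) lies 19 mm behind it (r.grip_point_offset is the distance from the TCP to the grasp point, in m); z points along the fingers, y is the line along which they close (so a half turn about z gives the same grasp; the last joint's range is limited). The gripper opens to 85 mm and grips with 20 to 120 N. Pads are 22 mm wide; open, the fingers measure 114 mm over their backs; the gripper's body (76 mm by 85 mm) begins 54 mm behind the grasp point. The pads swing forward as they close: fully open they stand 13 mm farther back than shut.
Start: joints at [-72.244, 26.849, -2.785, 87.806, 1.381, 65.374, -4.715], TCP at [0.224, 0.637, 0.231] pointing down, gripper open.
Joint ranges: [-148.3, 148.3], [-19.14, 114.17], [-79.39, 73.82], [5.75, 140.21], [-59.74, 239.74], [12.07, 113.84], [-152.46, 152.46]. Speed limits (degrees/s): [147.25, 147.25, 180, 180, 180, 180, 180].

## Interface

Orientations are given as a 3x3 rotation matrix whose columns are the frame's x, y, z axes.
In Python, from station import r gives the robot as it stands.
- The arm moves only by the tool play_rows, never from a script. Its argument "steps" is a list of rows, each a list of 2 entries, a list of its own where there are three numbers: the shift along the world's x, y, z in mm, then the turn, a rotation vector about the world's x, y, z in degrees. In form: [[[tx, ty, tz], [ax, ay, az]], ...]. A call has 1 to 8 rows; each row shifts and turns the commanded pose from where the row before left it; what a row does not reach is not made up. A row lasts 1/12 s, in which the tool goes at most 41.7 mm and 7.16 degrees, less where a joint would pass 70% of its speed; a pose out of reach is approached as far as the arm can. A call is refused whole if a number of a shift passes 41.7 or a number of a turn 7.16, either way. A call with a gripper value outside its range is refused whole. "jaw" is the finger opening in mm, from 0 to 85.4, set as the call begins (left out, the last holds). The fingers move at their own pace and stop on an object; "squeeze" is the grip in N (left out, the last holds). Time passes only in rows, so rows that do not move let the fingers close. It gives the time, the measured TCP pose, the force, the opening and the grip force at its end, in the units of the state.
- r.get_state(): the state, without advancing time (a new reading comes with each control period).
- r.capture(name): name is "scene" or "top" or "wrist"; returns a dict with "pixels" (480x640x3 uint8, red, green, blue), "fx", "fy", "cx", "cy" (pixels), "extrinsics" (4x4, takes a point from camera to world coordinates). Camera axes: x right, y down, z forward; pixel columns grow to the right and rows downward; lengths in m; the calibration is good to about 2 mm. A picture is of the moment at which its call begins. There is no depth.
- r.close_job(): hands the job in; it is judged then, once.
The state is a dict: "t": time; "joints": joint angles; "qd": joint speeds; "joint_torque": joint torques, N m; "position": TCP position; "ee_rot": TCP orientation; "wrist_force": force on the tool from outside, world axes, zero at the start; "wrist_torque": the same for the moment, N m; "width": finger opening in m; "grasp_force": force on a finger pad.
Only numpy, scipy, OpenCV 4.12 (cv2) and the standard library are available. Lean on these libraries where they do the work, as an engineer would, in place of code of your own. Each camera call takes 0.05 s, during which the arm holds its last target. There are 200 camera calls.

## Working session

There is one attempt and no reset: what is moved stays moved. The work goes in short steps, Python scripts to look and compute and a tool call to move; the robot and the scene stay as the last step left them, time stands still between calls to the robot, and variables do not carry over. Pictures are saved under pics/ and viewed, at most 10 in all, crops included, and the job is handed in when it is done.

Besides the shell and the picture viewer there is one more tool, called by a JSON object that holds its "name" and its "arguments", one argument or row to a line. play_rows: Moves the arm, as the interface text tells. Its arguments: {"type":"object","properties":{"steps":{"type":"array","items":{"type":"array"}},"jaw":{"type":"number"},"squeeze":{"type":"number"}},"required":["steps"]}

```bash
mkdir -p pics; python3 - <<'E'
from station import r
import cv2,numpy as np
a=[]
for n in("scene","top"):
    c=r.capture(n); np.savez(n+".npz",**c); cv2.imwrite(f"pics/{n}0.png",c["pixels"][:,:,::-1])
    print(n,c["fx"],c["cx"],c["cy"],np.round(c["extrinsics"],3).tolist())
s=r.get_state(); print(s["t"],s["position"],s["ee_rot"],s["wrist_force"],s["width"])
E
```

```text
scene 598.2529224014526 317.98057909677675 238.93581746708062 [[0.538, 0.447, -0.715, 1.695], [0.843, -0.295, 0.45, -0.635], [-0.009, -0.845, -0.535, 1.018], [0.0, 0.0, 0.0, 1.0]]
top 547.4531055460246 319.518679453849 233.61638490526772 [[0.008, -0.987, 0.162, 0.243], [-1.0, -0.009, -0.01, 0.157], [0.011, -0.162, -0.987, 1.551], [0.0, 0.0, 0.0, 1.0]]
0.1 [0.22416982 0.63613667 0.23035441] [[-9.43165329e-01  3.32323490e-01 -5.10265501e-04]
 [ 3.32323872e-01  9.43163812e-01 -1.69318355e-03]
 [-8.14207124e-05 -1.76652543e-03 -9.99998436e-01]] [-0.11641214  0.85748013  0.37343147] 0.08563240926829996
```

View pics/top0.png

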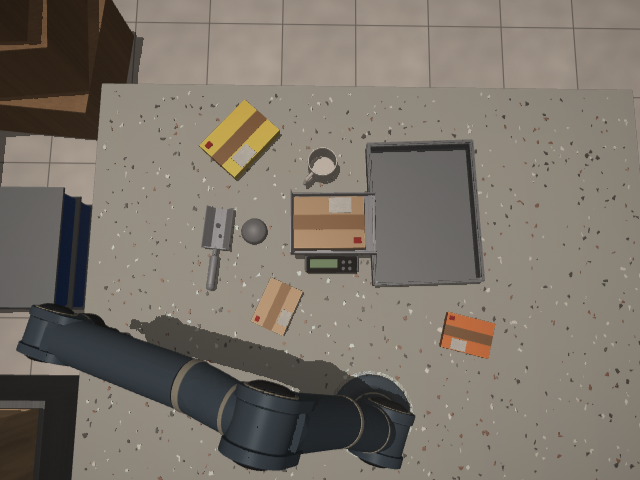

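View pics/scene0.png

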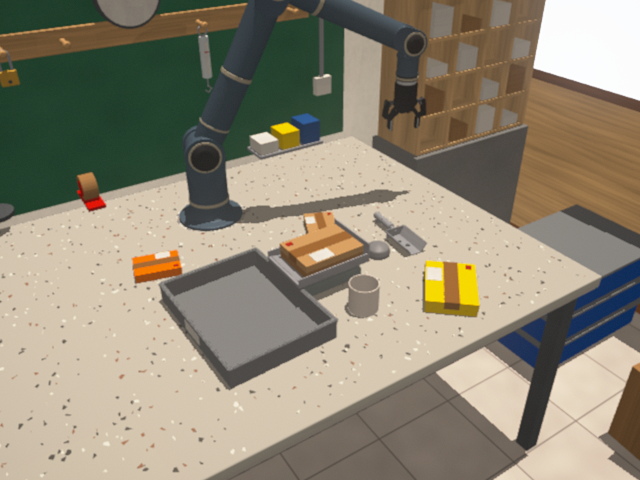

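The top view shows the carton at (329,221) on the scale, its open side to the image right (world -y), and the tray at (425,212). The mug is at (321,165), the paperweight at (254,231) and the scoop at (216,245).

Candidates for the carton are brown (329,221), small brown (277,306), yellow (240,140) and orange (468,335). The one at (329,221) fits: it is the larger of the two brown ones and lies on the platter.

```bash
cat > h.py <<'E'
import numpy as np,cv2
def ray(c,u,v,z):
    E=c["extrinsics"];d=E[:3,:3]@np.array([(u-c["cx"])/c["fx"],(v-c["cy"])/c["fy"],1.]);o=E[:3,3]
    return o+d*(z-o[2])/d[2]
E
python3 - <<'E'
from h import *
c=dict(np.load("top.npz")); im=c["pixels"]
cv2.imwrite("pics/crop.png",cv2.resize(im[130:300,190:490][:,:,::-1],None,fx=2.6,fy=2.6,interpolation=cv2.INTER_CUBIC))
hsv=cv2.cvtColor(im,cv2.COLOR_RGB2HSV)
m=((hsv[...,0]<22)&(hsv[...,1]>85)&(hsv[...,2]>60)).astype(np.uint8)
m[:, :200]=0; m[:100]=0
m=cv2.morphologyEx(m,cv2.MORPH_CLOSE,np.ones((5,5)))
for k in cv2.findContours(m,0,2)[0]:
    if cv2.contourArea(k)<300: continue
    b=cv2.boxPoints(cv2.minAreaRect(k)); print(cv2.contourArea(k),b.round(1).tolist())
    P=np.array([ray(c,*p,0.115) for p in b]); print(P.round(3).tolist(),P.mean(0).round(4),[np.linalg.norm(P[i]-P[i-1]).round(3) for i in range(4)])
for n,uv,z in[("mug",(322,160),.08),("pw",(254,231),.02),("scoop top",(218,207),.03),("scoop end",(211,289),.03),("tray a",(368,144),.06),("tray b",(472,141),.06),("tray c",(483,282),.06),("tray d",(374,285),.06),("console",(305,272),.06)]: print(n,ray(c,*uv,z).round(3))
E
```

```text
1753.0 [[437.5, 346.1000061035156], [446.29998779296875, 310.79998779296875], [496.6000061035156, 323.3999938964844], [487.79998779296875, 358.70001220703125]]
[[0.188, -0.163, 0.115], [0.278, -0.188, 0.115], [0.247, -0.318, 0.115], [0.157, -0.292, 0.115]] [ 0.2176 -0.2402  0.115 ] [np.float64(0.132), np.float64(0.094), np.float64(0.134), np.float64(0.094)]
1388.5 [[250.6999969482422, 321.0], [271.20001220703125, 276.70001220703125], [302.8999938964844, 291.5], [282.3999938964844, 335.70001220703125]]
[[0.248, 0.32, 0.115], [0.363, 0.269, 0.115], [0.325, 0.186, 0.115], [0.212, 0.237, 0.115]] [0.2872 0.253  0.115 ] [np.float64(0.09), np.float64(0.125), np.float64(0.092), np.float64(0.125)]
3180.5 [[293.0, 197.0], [364.0, 197.0], [364.0, 248.0], [293.0, 248.0]]
[[0.578, 0.215, 0.115], [0.58, 0.025, 0.115], [0.441, 0.025, 0.115], [0.44, 0.213, 0.115]] [0.5098 0.1197 0.115 ] [np.float64(0.138), np.float64(0.191), np.float64(0.138), np.float64(0.188)]
878.5 [[210.3000030517578, 156.89999389648438], [253.89999389648438, 107.30000305175781], [266.6000061035156, 118.4000015258789], [223.0, 168.0]]
[[0.687, 0.441, 0.115], [0.83, 0.327, 0.115], [0.799, 0.292, 0.115], [0.656, 0.406, 0.115]] [0.7432 0.3665 0.115 ] [np.float64(0.047), np.float64(0.183), np.float64(0.048), np.float64(0.183)]
mug [0.692 0.138 0.08 ]
pw [0.5   0.328 0.02 ]
scoop top [0.567 0.431 0.03 ]
scoop end [0.335 0.441 0.03 ]
tray a [0.747 0.007 0.06 ]
tray b [ 0.759 -0.289  0.06 ]
tray c [ 0.358 -0.304  0.06 ]
tray d [ 0.348 -0.006  0.06 ]
console [0.382 0.182 0.06 ]
```

View pics/crop.png

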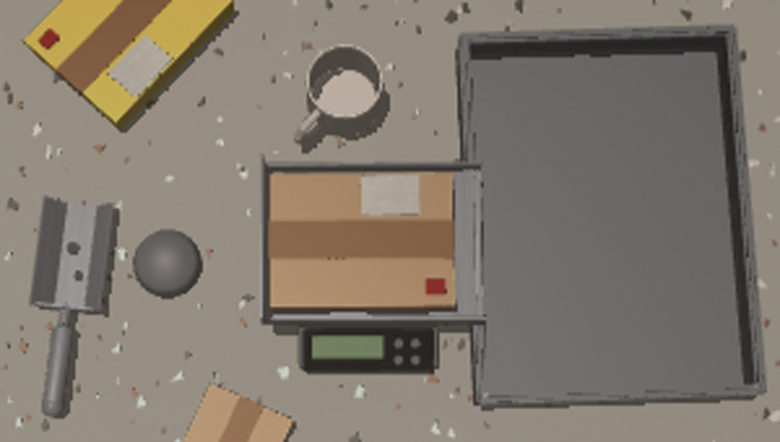

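The crop confirms it: a brown carton with a white label and red mark, against the back stop, with the lip on the right. It measures 139 x 190 mm, as given. Its lid centre is at (0.510, 0.120), the back at y≈0.214 and the lip edge at y≈-0.01. I'll move above the lid, slightly behind its centre.

{"name": "play_rows", "arguments": {
  "steps": [
    [[18,-30,0],[0,0,-5]],
    [[18,-30,0],[0,0,-5]],
    [[18,-30,0],[0,0,-5]],
    [[18,-30,0],[0,0,-5]],
    [[18,-30,0],[0,0,-5]],
    [[18,-30,0],[0,0,-5]],
    [[18,-30,0],[0,0,-5]],
    [[18,-30,0],[0,0,-5]]
  ],
  "jaw": 60
}}

```text
t: 0.77
position: [0.3687, 0.3948, 0.231]
ee_rot: [[-0.505, 0.863, -0.0], [0.863, 0.505, -0.0], [-0.0, -0.001, -1.0]]
wrist_force: [0.4, 0.1, -0.7]
width: 0.0598
grasp_force: 0.0
```

{"name": "play_rows", "arguments": {
  "steps": [
    [[18,-30,0],[0,0,-5]],
    [[18,-30,0],[0,0,-5]],
    [[18,-30,0],[0,0,-5]],
    [[18,-30,0],[0,0,-5]],
    [[18,-30,0],[0,0,-5]],
    [[18,-30,0],[0,0,-5]],
    [[18,-30,0],[0,0,0]],
    [[16,-36,0],[0,0,0]]
  ]
}}

```text
t: 1.43
position: [0.5108, 0.1503, 0.2311]
ee_rot: [[-0.012, 1.0, 0.0], [1.0, 0.012, 0.0], [0.0, 0.0, -1.0]]
wrist_force: [0.4, 1.3, 0.1]
width: 0.0601
grasp_force: 0.0
```

{"name": "play_rows", "arguments": {
  "steps": [
    [[0,0,-20],[0,0,0]],
    [[0,0,-20],[0,0,0]],
    [[0,0,-20],[0,0,0]],
    [[0,0,-10],[0,0,0]],
    [[0,0,0],[0,0,0]],
    [[0,0,0],[0,0,0]]
  ]
}}

```text
t: 1.93
position: [0.5102, 0.1507, 0.1612]
ee_rot: [[-0.01, 1.0, -0.001], [1.0, 0.01, -0.0], [-0.0, -0.001, -1.0]]
wrist_force: [-0.2, 0.5, 0.4]
width: 0.0603
grasp_force: 0.0
```

{"name": "play_rows", "arguments": {
  "steps": [
    [[0,0,-12],[0,0,0]],
    [[0,0,-12],[0,0,0]],
    [[0,0,-10],[0,0,0]],
    [[0,0,-4],[0,0,0]],
    [[0,0,0],[0,0,0]],
    [[0,0,0],[0,0,0]]
  ]
}}

```text
t: 2.43
position: [0.5107, 0.1508, 0.1238]
ee_rot: [[-0.01, 1.0, 0.001], [1.0, 0.01, 0.0], [0.0, 0.001, -1.0]]
wrist_force: [-0.8, -0.7, -0.6]
width: 0.0603
grasp_force: 0.0
```

{"name": "play_rows", "arguments": {
  "steps": [
    [[0,0,-1],[0,0,0]],
    [[0,0,-1],[0,0,0]],
    [[0,0,0],[0,0,0]],
    [[0,0,0],[0,0,0]]
  ]
}}

```text
t: 2.77
position: [0.5104, 0.1507, 0.1216]
ee_rot: [[-0.01, 1.0, 0.0], [1.0, 0.01, 0.0], [0.0, 0.0, -1.0]]
wrist_force: [0.6, 0.2, -0.3]
width: 0.0598
grasp_force: 0.0
```

{"name": "play_rows", "arguments": {
  "steps": [
    [[0,0,-1],[0,0,0]],
    [[0,0,-1],[0,0,0]],
    [[0,0,0],[0,0,0]],
    [[0,0,0],[0,0,0]]
  ]
}}

```text
t: 3.1
position: [0.5102, 0.1506, 0.1193]
ee_rot: [[-0.01, 1.0, -0.0], [1.0, 0.01, -0.0], [-0.0, -0.0, -1.0]]
wrist_force: [0.3, 0.6, 0.1]
width: 0.0598
grasp_force: 0.0
```

{"name": "play_rows", "arguments": {
  "steps": [
    [[0,0,-1],[0,0,0]],
    [[0,0,-1],[0,0,0]],
    [[0,0,0],[0,0,0]],
    [[0,0,0],[0,0,0]]
  ]
}}

```text
t: 3.43
position: [0.5103, 0.1507, 0.1172]
ee_rot: [[-0.01, 1.0, -0.0], [1.0, 0.01, -0.0], [-0.0, -0.0, -1.0]]
wrist_force: [-0.9, 1.0, -0.3]
width: 0.06
grasp_force: 0.0
```

{"name": "play_rows", "arguments": {
  "steps": [
    [[0,0,-1],[0,0,0]],
    [[0,0,-1],[0,0,0]],
    [[0,0,0],[0,0,0]],
    [[0,0,0],[0,0,0]]
  ]
}}

```text
t: 3.77
position: [0.5102, 0.1506, 0.1153]
ee_rot: [[-0.01, 1.0, -0.0], [1.0, 0.01, -0.0], [-0.0, -0.0, -1.0]]
wrist_force: [-0.7, 0.1, 0.2]
width: 0.0598
grasp_force: 0.0
```

{"name": "play_rows", "arguments": {
  "steps": [
    [[0,0,-1],[0,0,0]],
    [[0,0,-1],[0,0,0]],
    [[0,0,0],[0,0,0]],
    [[0,0,0],[0,0,0]]
  ]
}}

```text
t: 4.1
position: [0.5103, 0.1506, 0.1133]
ee_rot: [[-0.01, 1.0, -0.0], [1.0, 0.01, -0.0], [-0.0, -0.0, -1.0]]
wrist_force: [0.4, -0.0, -0.1]
width: 0.0597
grasp_force: 0.0
```

{"name": "play_rows", "arguments": {
  "steps": [
    [[0,0,-1],[0,0,0]],
    [[0,0,-1],[0,0,0]],
    [[0,0,0],[0,0,0]],
    [[0,0,0],[0,0,0]]
  ]
}}

```text
t: 4.43
position: [0.5102, 0.1507, 0.1113]
ee_rot: [[-0.01, 1.0, -0.0], [1.0, 0.01, -0.0], [-0.0, -0.0, -1.0]]
wrist_force: [0.9, 0.5, -0.2]
width: 0.0599
grasp_force: 0.0
```

{"name": "play_rows", "arguments": {
  "steps": [
    [[0,0,-1],[0,0,0]],
    [[0,0,-1],[0,0,0]],
    [[0,0,0],[0,0,0]],
    [[0,0,0],[0,0,0]]
  ]
}}

```text
t: 4.77
position: [0.5104, 0.1507, 0.1094]
ee_rot: [[-0.01, 1.0, 0.0], [1.0, 0.01, 0.0], [0.0, 0.0, -1.0]]
wrist_force: [0.2, 0.6, 1.6]
width: 0.06
grasp_force: 0.7
```

{"name": "play_rows", "arguments": {
  "steps": [
    [[0,0,-1],[0,0,0]],
    [[0,0,0],[0,0,0]],
    [[0,0,0],[0,0,0]]
  ]
}}

```text
t: 5.02
position: [0.5105, 0.1507, 0.1094]
ee_rot: [[-0.01, 1.0, 0.0], [1.0, 0.01, 0.001], [0.001, 0.0, -1.0]]
wrist_force: [-2.3, -0.7, 9.0]
width: 0.0596
grasp_force: 4.4
```

{"name": "play_rows", "arguments": {
  "steps": [
    [[0,-1,0],[0,0,0]],
    [[0,-1,0],[0,0,0]],
    [[0,-1,0],[0,0,0]],
    [[0,-1,0.1],[0,0,0]],
    [[0,-1,0.1],[0,0,0]],
    [[0,0,0],[0,0,0]]
  ]
}}

```text
t: 5.52
position: [0.511, 0.1469, 0.1094]
ee_rot: [[-0.01, 1.0, 0.002], [1.0, 0.01, 0.002], [0.002, 0.002, -1.0]]
wrist_force: [-0.9, 1.7, 6.7]
width: 0.0602
grasp_force: 3.0
```

{"name": "play_rows", "arguments": {
  "steps": [
    [[0,-1,-0.3],[0,0,0]],
    [[0,-1,0],[0,0,0]],
    [[0,-1,0],[0,0,0]],
    [[0,-1,0.1],[0,0,0]],
    [[0,-1,0.1],[0,0,0]],
    [[0,-1,0.1],[0,0,0]]
  ]
}}

```text
t: 6.02
position: [0.5116, 0.1418, 0.1099]
ee_rot: [[-0.011, 1.0, 0.003], [1.0, 0.011, 0.003], [0.003, 0.003, -1.0]]
wrist_force: [-0.8, 4.5, 7.8]
width: 0.0606
grasp_force: 3.8
```

{"name": "play_rows", "arguments": {
  "steps": [
    [[0,-1,-0.1],[0,0,0]],
    [[0,-1,0.1],[0,0,0]],
    [[0,-1,0.1],[0,0,0]],
    [[0,-1,0.1],[0,0,0]],
    [[0,-1,0.1],[0,0,0]],
    [[0,-1,0.1],[0,0,0]]
  ]
}}

```text
t: 6.52
position: [0.5118, 0.1359, 0.1104]
ee_rot: [[-0.011, 1.0, 0.003], [1.0, 0.011, 0.004], [0.004, 0.004, -1.0]]
wrist_force: [0.5, 3.5, 9.0]
width: 0.0601
grasp_force: 4.2
```

{"name": "play_rows", "arguments": {
  "steps": [
    [[0,-1,0.1],[0,0,0]],
    [[0,-1,0.1],[0,0,0]],
    [[0,-1,0.1],[0,0,0]],
    [[0,-1,0.1],[0,0,0]],
    [[0,-1,0.1],[0,0,0]],
    [[0,-1,0.1],[0,0,0]],
    [[0,-1,0.1],[0,0,0]],
    [[0,-1,0.1],[0,0,0]]
  ]
}}

```text
t: 7.18
position: [0.5118, 0.1278, 0.1112]
ee_rot: [[-0.011, 1.0, 0.004], [1.0, 0.011, 0.003], [0.003, 0.004, -1.0]]
wrist_force: [-0.1, 3.4, 8.0]
width: 0.0599
grasp_force: 4.1
```

{"name": "play_rows", "arguments": {
  "steps": [
    [[0,-1,0],[0,0,0]],
    [[0,-1,0.1],[0,0,0]],
    [[0,-1,0.1],[0,0,0]],
    [[0,-1,0.1],[0,0,0]],
    [[0,-1,0.1],[0,0,0]],
    [[0,-1,0],[0,0,0]],
    [[0,-1,0],[0,0,0]],
    [[0,-1,0],[0,0,0]]
  ]
}}

```text
t: 7.85
position: [0.5118, 0.1191, 0.1115]
ee_rot: [[-0.011, 1.0, 0.003], [1.0, 0.011, 0.003], [0.002, 0.003, -1.0]]
wrist_force: [-0.0, 2.9, 8.4]
width: 0.0599
grasp_force: 4.2
```

{"name": "play_rows", "arguments": {
  "steps": [
    [[0,-1.2,0],[0,0,0]],
    [[0,-1.2,0],[0,0,0]],
    [[0,-1.2,0],[0,0,0]],
    [[0,-1.2,0],[0,0,0]],
    [[0,-1.2,0],[0,0,0]],
    [[0,-1.2,0],[0,0,0]],
    [[0,-1.2,0],[0,0,0]],
    [[0,-1.2,0],[0,0,0]]
  ]
}}

```text
t: 8.52
position: [0.512, 0.1096, 0.1117]
ee_rot: [[-0.011, 1.0, 0.004], [1.0, 0.011, 0.003], [0.003, 0.004, -1.0]]
wrist_force: [-0.3, 3.0, 9.5]
width: 0.0599
grasp_force: 4.6
```

{"name": "play_rows", "arguments": {
  "steps": [
    [[0,-1.2,0],[0,0,0]],
    [[0,-1.2,0],[0,0,0]],
    [[0,-1.2,0],[0,0,0]],
    [[0,-1.2,0],[0,0,0]],
    [[0,-1.2,0],[0,0,0]],
    [[0,-1.2,0],[0,0,0]],
    [[0,-1.2,0],[0,0,0]],
    [[0,-1.2,0],[0,0,0]]
  ]
}}

```text
t: 9.18
position: [0.5121, 0.1001, 0.1118]
ee_rot: [[-0.011, 1.0, 0.004], [1.0, 0.011, 0.003], [0.003, 0.004, -1.0]]
wrist_force: [-0.0, 4.3, 10.2]
width: 0.0601
grasp_force: 5.0
```

Drawn about 51 mm. Now I'll lift straight up and look.

{"name": "play_rows", "arguments": {
  "steps": [
    [[0,0,1],[0,0,0]],
    [[0,0,3],[0,0,0]],
    [[0,0,15],[0,0,0]],
    [[0,20,30],[0,0,0]],
    [[0,30,10],[0,0,0]],
    [[0,30,0],[0,0,0]],
    [[0,13,0],[0,0,0]],
    [[0,0,0],[0,0,0]]
  ]
}}

```text
t: 9.85
position: [0.5093, 0.1952, 0.1686]
ee_rot: [[-0.017, 1.0, -0.001], [1.0, 0.017, 0.001], [0.001, -0.001, -1.0]]
wrist_force: [-0.4, 0.2, -0.1]
width: 0.06
grasp_force: 0.0
```

```bash
cat >> h.py <<'E'
def lid(c,z=.115):
    hsv=cv2.cvtColor(c["pixels"],cv2.COLOR_RGB2HSV)
    m=((hsv[...,0]<22)&(hsv[...,1]>85)&(hsv[...,2]>60)).astype(np.uint8)
    m[:,:285]=0;m[:130]=0;m[290:]=0
    m=cv2.morphologyEx(m,cv2.MORPH_CLOSE,np.ones((5,5)))
    k=max(cv2.findContours(m,0,2)[0],key=cv2.contourArea)
    b=cv2.boxPoints(cv2.minAreaRect(k));return np.array([ray(c,*p,z) for p in b])
def shot(n,x0=190,y0=130,x1=490,y1=300,name="top"):
    from station import r
    c=r.capture(name);cv2.imwrite(f"pics/{n}.png",cv2.resize(c["pixels"][y0:y1,x0:x1][:,:,::-1],None,fx=2.6,fy=2.6,interpolation=cv2.INTER_CUBIC));return c
E
python3 - <<'E'
from h import *
c=shot("a1"); print(lid(c).round(3).tolist())
c=dict(np.load("top.npz"))
# stop inner face from first crop: x~267/2.6+190 at z .125
print(ray(c,190+263/2.6,130+240/2.6,.125), ray(c,190+482/2.6,130+240/2.6,.076))
E
```

```text
[[0.58, 0.138, 0.115], [0.589, -0.024, 0.115], [0.446, -0.029, 0.115], [0.438, 0.131, 0.115]]
[0.50694994 0.21885372 0.125     ] [ 0.51822225 -0.00989682  0.076     ]
```

View pics/a1.png

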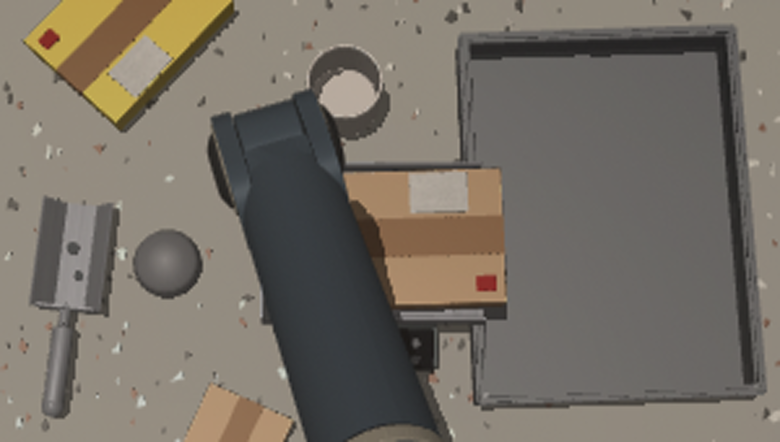

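The carton has been drawn forward evenly. Its front now overhangs the tray at y≈-0.026 (crop pixel x≈505), so its back is at y≈0.164. That leaves a gap of about 54 mm to the back stop at 0.218. I'll go down behind it at y≈0.194.

{"name": "play_rows", "arguments": {
  "steps": [
    [[2,0,-15],[0,0,0]],
    [[0,0,-15],[0,0,0]],
    [[0,0,-15],[0,0,0]],
    [[0,0,-15],[0,0,0]],
    [[0,0,-10],[0,0,0]],
    [[0,0,-8],[0,0,0]],
    [[0,0,-7],[0,0,0]],
    [[0,0,0],[0,0,0]]
  ]
}}

```text
t: 10.57
position: [0.5116, 0.1905, 0.0829]
ee_rot: [[-0.009, 1.0, -0.002], [1.0, 0.009, -0.001], [-0.001, -0.002, -1.0]]
wrist_force: [-0.5, 0.2, 0.6]
width: 0.0599
grasp_force: 0.0
```

{"name": "play_rows", "arguments": {
  "steps": [
    [[0,-1.5,0],[0,0,0]],
    [[0,-2,0],[0,0,0]],
    [[0,-2,0],[0,0,0]],
    [[0,-2,0],[0,0,0]],
    [[0,-2,0],[0,0,0]],
    [[0,-1.5,0],[0,0,0]]
  ]
}}

```text
t: 11.07
position: [0.5124, 0.1802, 0.0845]
ee_rot: [[-0.01, 1.0, 0.001], [1.0, 0.01, 0.0], [0.0, 0.001, -1.0]]
wrist_force: [-0.1, 0.8, 0.2]
width: 0.0596
grasp_force: 0.0
```

{"name": "play_rows", "arguments": {
  "steps": [
    [[0,-1,0],[0,0,0]],
    [[0,-1,0],[0,0,0]],
    [[0,-1,0],[0,0,0]],
    [[0,-1,0],[0,0,0]],
    [[0,-1,0],[0,0,0]],
    [[0,-1,0],[0,0,0]],
    [[0,-1,0],[0,0,0]],
    [[0,-1,0],[0,0,0]]
  ]
}}

```text
t: 11.73
position: [0.5123, 0.1726, 0.0841]
ee_rot: [[-0.011, 1.0, 0.0], [1.0, 0.011, 0.0], [0.0, 0.0, -1.0]]
wrist_force: [0.2, 0.5, -1.7]
width: 0.06
grasp_force: 0.4
```

{"name": "play_rows", "arguments": {
  "steps": [
    [[0,-1.5,0],[0,0,0]],
    [[0,-1.5,0],[0,0,0]],
    [[0,-1.5,0],[0,0,0]],
    [[0,-1.5,0],[0,0,0]],
    [[0,-1.5,0],[0,0,0]],
    [[0,-1.5,0],[0,0,0]],
    [[0,-1.5,0],[0,0,0]],
    [[0,-1.5,0],[0,0,0]]
  ]
}}

```text
t: 12.4
position: [0.5122, 0.1603, 0.0841]
ee_rot: [[-0.01, 1.0, -0.0], [1.0, 0.01, 0.0], [0.0, -0.0, -1.0]]
wrist_force: [-1.0, 1.5, -0.1]
width: 0.0602
grasp_force: 0.5
```

{"name": "play_rows", "arguments": {
  "steps": [
    [[0,-2,0],[0,0,0]],
    [[0,-2,0],[0,0,0]],
    [[0,-2,0],[0,0,0]],
    [[0,-2,0],[0,0,0]],
    [[0,-2,0],[0,0,0]],
    [[0,-2,0],[0,0,0]],
    [[0,-2,0],[0,0,0]],
    [[0,-2,0],[0,0,0]]
  ]
}}

```text
t: 13.07
position: [0.5123, 0.1443, 0.0841]
ee_rot: [[-0.01, 1.0, 0.0], [1.0, 0.01, 0.0], [0.0, 0.0, -1.0]]
wrist_force: [-0.2, 1.9, -0.6]
width: 0.0601
grasp_force: 0.5
```

{"name": "play_rows", "arguments": {
  "steps": [
    [[0,-2,0],[0,0,0]],
    [[0,-2,0],[0,0,0]],
    [[0,-2,0],[0,0,0]],
    [[0,-2,0],[0,0,0]],
    [[0,-2,0],[0,0,0]],
    [[0,-2,0],[0,0,0]],
    [[0,-2,0],[0,0,0]],
    [[0,-2,0],[0,0,0]]
  ]
}}

```text
t: 13.73
position: [0.5123, 0.1282, 0.0841]
ee_rot: [[-0.01, 1.0, -0.0], [1.0, 0.01, 0.0], [0.0, -0.0, -1.0]]
wrist_force: [0.4, 0.5, 0.2]
width: 0.06
grasp_force: 0.5
```

{"name": "play_rows", "arguments": {
  "steps": [
    [[0,-2,0],[0,0,0]],
    [[0,-2,0],[0,0,0]],
    [[0,-2,0],[0,0,0]],
    [[0,-2,0],[0,0,0]],
    [[0,-2,0],[0,0,0]],
    [[0,-2,0],[0,0,0]],
    [[0,-1,0],[0,0,0]],
    [[0,-1,0],[0,0,0]]
  ]
}}

```text
t: 14.4
position: [0.5123, 0.1143, 0.0842]
ee_rot: [[-0.01, 1.0, 0.0], [1.0, 0.01, 0.0], [0.0, 0.0, -1.0]]
wrist_force: [-0.1, 1.6, 0.2]
width: 0.0601
grasp_force: 0.5
```

{"name": "play_rows", "arguments": {
  "steps": [
    [[0,2,0],[0,0,0]],
    [[0,0,6],[0,0,0]],
    [[0,0,6],[0,0,0]],
    [[0,-1,0],[0,0,0]],
    [[0,-1,0],[0,0,0]],
    [[0,-1,0],[0,0,0]],
    [[0,-1,0],[0,0,0]],
    [[0,-1,0],[0,0,0]]
  ]
}}

```text
t: 15.07
position: [0.5124, 0.1117, 0.0962]
ee_rot: [[-0.011, 1.0, 0.0], [1.0, 0.011, 0.0], [0.0, 0.0, -1.0]]
wrist_force: [-0.7, 1.7, 0.9]
width: 0.0596
grasp_force: 0.6
```

{"name": "play_rows", "arguments": {
  "steps": [
    [[0,-1,0],[0,0,0]],
    [[0,-1,0],[0,0,0]],
    [[0,-1,0],[0,0,0]],
    [[0,-1,0],[0,0,0]],
    [[0,-1,0],[0,0,0]],
    [[0,-1,0],[0,0,0]],
    [[0,-1,0],[0,0,0]],
    [[0,-1,0],[0,0,0]]
  ]
}}

```text
t: 15.73
position: [0.5123, 0.1033, 0.0961]
ee_rot: [[-0.01, 1.0, -0.0], [1.0, 0.01, 0.0], [0.0, -0.0, -1.0]]
wrist_force: [0.4, 2.2, 1.3]
width: 0.0599
grasp_force: 0.7
```

```bash
python3 - <<'E'
from h import *
a=shot("b1",140,170,400,400,"scene")
c=shot("b1t"); i=cv2.imread("pics/b1.png"); j=cv2.imread("pics/b1t.png"); 
f=lambda x:cv2.resize(x,(400,int(x.shape[0]*400/x.shape[1])))
i,j=f(i),f(j); H=max(len(i),len(j)); p=lambda x:np.pad(x,((0,H-len(x)),(0,0),(0,0))); cv2.imwrite("pics/b1c.png",np.hstack([p(i),p(j)]))
E
```

```text
(no output)
```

View pics/b1c.png

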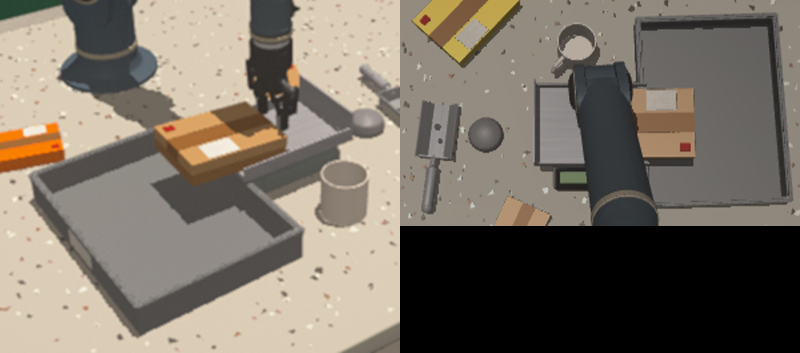

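The carton is about to tip: it overhangs the tray squarely (left panel 155–290, 105–185) with the fingers behind it. I'll ease it on in 1 mm rows.

{"name": "play_rows", "arguments": {
  "steps": [
    [[0,-1,0],[0,0,0]],
    [[0,-1,0],[0,0,0]],
    [[0,-1,0],[0,0,0]],
    [[0,-1,0],[0,0,0]],
    [[0,-1,0],[0,0,0]],
    [[0,-1,0],[0,0,0]],
    [[0,-1,0],[0,0,0]]
  ]
}}

```text
t: 16.42
position: [0.5123, 0.0964, 0.0962]
ee_rot: [[-0.01, 1.0, 0.0], [1.0, 0.01, 0.0], [0.0, 0.0, -1.0]]
wrist_force: [-0.1, 1.0, 0.2]
width: 0.0598
grasp_force: 0.7
```

{"name": "play_rows", "arguments": {
  "steps": [
    [[0,-1,0],[0,0,0]],
    [[0,-1,0],[0,0,0]],
    [[0,-1,0],[0,0,0]],
    [[0,-1,0],[0,0,0]],
    [[0,0,0],[0,0,0]],
    [[0,0,0],[0,0,0]],
    [[0,0,0],[0,0,0]]
  ]
}}

```text
t: 17.0
position: [0.5121, 0.0921, 0.096]
ee_rot: [[-0.01, 1.0, -0.0], [1.0, 0.01, -0.0], [-0.0, -0.0, -1.0]]
wrist_force: [0.4, -0.5, -0.4]
width: 0.0598
grasp_force: 0.0
```

```bash
cat >> h.py <<'E'
def pair(n):
    shot(n+"s",140,170,400,400,"scene");c=shot(n+"t"); i=cv2.imread(f"pics/{n}s.png"); j=cv2.imread(f"pics/{n}t.png")
    f=lambda x:cv2.resize(x,(400,int(x.shape[0]*400/x.shape[1])))
    i,j=f(i),f(j); H=max(len(i),len(j)); p=lambda x:np.pad(x,((0,H-len(x)),(0,0),(0,0))); cv2.imwrite(f"pics/{n}.png",np.hstack([p(i),p(j)]))
    return c
E
python3 -c "
from h import *
print(lid(pair('c1'),.1).round(3).tolist())"
```

```text
[[0.433, 0.013, 0.1], [0.589, 0.012, 0.1], [0.591, -0.132, 0.1], [0.434, -0.129, 0.1]]
```

View pics/c1.png

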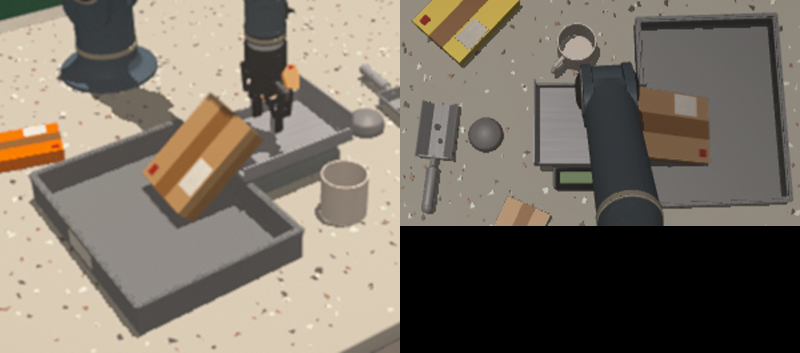

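It has tipped and is leaning on the edge at about 45°, with its front edge on the tray floor and no force on the fingers. I'll work out the lean from the scene-view lid corners before pushing along the slope.

```bash
cat >> h.py <<'E'
def rayx(c,u,v,x):
    E=c["extrinsics"];d=E[:3,:3]@np.array([(u-c["cx"])/c["fx"],(v-c["cy"])/c["fy"],1.]);o=E[:3,3]
    return o+d*(x-o[0])/d[0]
def sc(p): return 140+p[0]/1.5385,170+p[1]/1.5385
E
python3 - <<'E'
from h import *
c=dict(np.load("scene.npz"))
for n,p,x in(("rearL",(210,96),.44),("rearR",(260,143),.58),("frontL",(147,170),.44),("frontR",(190,220),.58)): print(n,rayx(c,*sc(p),x).round(3))
E
```

```text
rearL [0.44  0.02  0.147]
rearR [0.58  0.039 0.118]
frontL [ 0.44  -0.115  0.036]
frontR [ 0.58  -0.104  0.012]
```

{"name": "play_rows", "arguments": {
  "steps": [
    [[0,0,8],[0,0,0]],
    [[0,0,10],[0,0,0]],
    [[0,0,12],[0,0,0]],
    [[0,-10,0],[0,0,0]],
    [[0,-10,0],[0,0,0]],
    [[0,-6,0],[0,0,0]],
    [[0,-4,0],[0,0,0]],
    [[0,-2,0],[0,0,0]]
  ]
}}

```text
t: 17.77
position: [0.5119, 0.059, 0.1258]
ee_rot: [[-0.008, 1.0, -0.001], [1.0, 0.008, -0.0], [-0.0, -0.001, -1.0]]
wrist_force: [0.8, 0.2, 0.4]
width: 0.0602
grasp_force: 0.0
```

{"name": "play_rows", "arguments": {
  "steps": [
    [[0,-1,0],[0,0,0]],
    [[0,-1,0],[0,0,0]],
    [[0,-1,0],[0,0,0]],
    [[0,-1,0],[0,0,0]],
    [[0,-1,0],[0,0,0]],
    [[0,-1,0],[0,0,0]]
  ]
}}

```text
t: 18.27
position: [0.5123, 0.0546, 0.1261]
ee_rot: [[-0.011, 1.0, -0.0], [1.0, 0.011, 0.0], [0.0, -0.0, -1.0]]
wrist_force: [0.8, -0.6, 0.6]
width: 0.0597
grasp_force: 0.0
```

{"name": "play_rows", "arguments": {
  "steps": [
    [[0,-1,0],[0,0,0]],
    [[0,-1,0],[0,0,0]],
    [[0,-1,0],[0,0,0]],
    [[0,-1,0],[0,0,0]],
    [[0,-1,0],[0,0,0]],
    [[0,0,0],[0,0,0]]
  ]
}}

```text
t: 18.77
position: [0.5123, 0.0492, 0.1262]
ee_rot: [[-0.01, 1.0, 0.0], [1.0, 0.01, -0.0], [-0.0, 0.0, -1.0]]
wrist_force: [0.0, -1.0, -0.5]
width: 0.0599
grasp_force: 0.0
```

{"name": "play_rows", "arguments": {
  "steps": [
    [[0,-1,0],[0,0,0]],
    [[0,-1,0],[0,0,0]],
    [[0,-1,0],[0,0,0]],
    [[0,-1,0],[0,0,0]],
    [[0,-1,0],[0,0,0]],
    [[0,0,0],[0,0,0]]
  ]
}}

```text
t: 19.27
position: [0.5123, 0.0441, 0.1261]
ee_rot: [[-0.01, 1.0, 0.0], [1.0, 0.01, -0.0], [-0.0, 0.0, -1.0]]
wrist_force: [1.0, -0.5, -0.2]
width: 0.0602
grasp_force: 0.0
```

```bash
python3 - <<'E'
from h import *
shot("d1",205,195,325,320,"scene"); i=cv2.imread("pics/d1.png"); cv2.imwrite("pics/d1.png",cv2.resize(i,None,fx=1.8,fy=1.8))
E
```

```text
(no output)
```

View pics/d1.png

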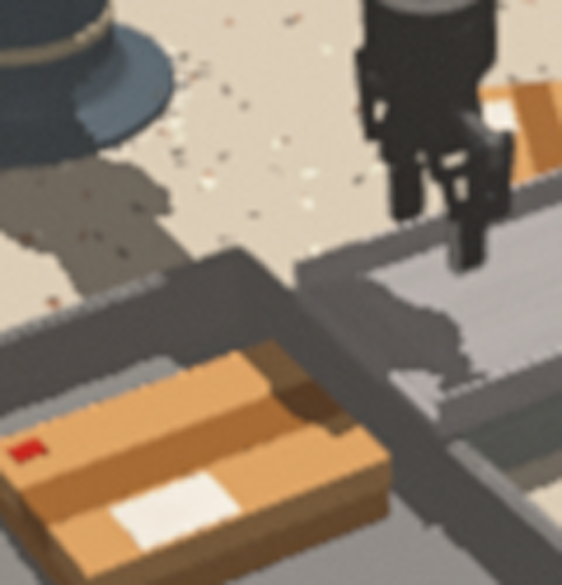

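It slid off on its own and now seems to lie in the tray (lid at crop 0–390, 345–580), with the fingers clear. I'll retract and check that it lies flat.

{"name": "play_rows", "arguments": {
  "steps": [
    [[0,0,20],[0,0,0]],
    [[0,0,30],[0,0,0]],
    [[0,10,40],[0,0,0]],
    [[0,30,20],[0,0,0]],
    [[0,30,0],[0,0,0]],
    [[0,30,0],[0,0,0]],
    [[0,30,0],[0,0,0]],
    [[0,0,0],[0,0,0]]
  ]
}}

```text
t: 19.98
position: [0.5113, 0.1821, 0.2361]
ee_rot: [[-0.02, 1.0, 0.0], [1.0, 0.02, 0.004], [0.004, 0.0, -1.0]]
wrist_force: [0.2, 0.8, 0.0]
width: 0.0599
grasp_force: 0.0
```

```bash
python3 - <<'E'
from h import *
c=pair("e1"); P=lid(c,.05);print(P.round(3).tolist(),[np.linalg.norm(P[i]-P[i-1]).round(3) for i in range(4)])
E
```

```text
[[0.575, -0.026, 0.05], [0.581, -0.219, 0.05], [0.439, -0.217, 0.05], [0.434, -0.026, 0.05]] [np.float64(0.141), np.float64(0.194), np.float64(0.142), np.float64(0.191)]
```

View pics/e1.png

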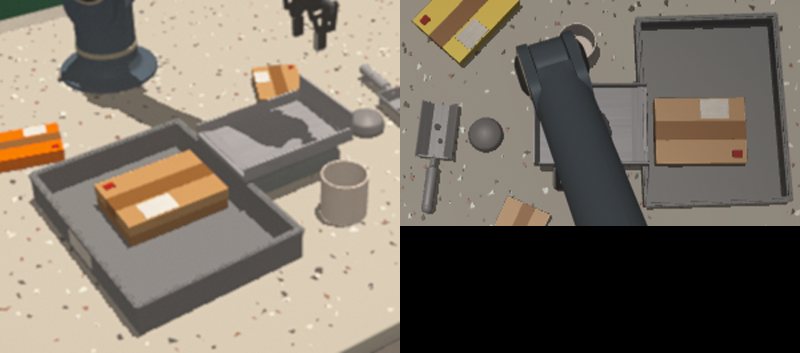

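The carton lies flat in the tray. At lid height its lid measures 141 x 192 mm, y -0.026 to -0.218, inside the walls. The other objects are unmoved.

```bash
python3 -c "
from station import r
print(r.close_job())"
```

```text
the job is handed in; nothing more can be done
None
```

The carton was drawn over the lip, pushed off the edge and now lies flat in the grey tray; the highest force I read was about 10 N, the mug, paperweight and scoop were not touched, and the job was handed in at about 20 s.

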